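# Seat the bottle caps and hold the capping rack's clamp open

### The arm

A 6-joint arm with a two-finger parallel gripper is mounted at the origin on the work surface. World frame = base frame: x ahead of the robot, y to its left, z up, the work surface at z = 0. Lengths are in m, angles in rad, forces in N, time in s.
With the tool pointing down it reaches from about 0.325 to 0.925 m from the base axis. Payload 3.1 kg.
Tool frame: the origin (TCP) lies at the very end of the fingers, on their centre line; the grasp point (between the pads) lies 19 mm behind it (r.grasp_offset is the distance from the TCP to the grasp point, in m); z points along the fingers, y is the line along which they close (so a half turn about z gives the same grasp; the last joint's range is limited). The gripper opens to 85 mm and grips with 20 to 120 N. Pads are 22 mm wide; open, the fingers measure 114 mm over their backs; the gripper's body (76 mm by 85 mm) begins 54 mm behind the grasp point. The pads swing forward as they close: fully open they stand 13 mm farther back than shut.
Start: joints at [-1.427, 0.217, 1.613, -0, 1.311, -0.112], TCP at [0.158, -0.605, 0.231] pointing down, gripper open.
Joint ranges: [-2.75, 2.75], [-0.78, 2.1], [0.31, 2.55], [-1.13, 4.27], [0.13, 2.63], [-2.58, 2.58]. Speed limits (rad/s): [2.79, 2.79, 3.14, 3.14, 3.14, 3.14].

### API

Orientations are given as [roll, pitch, yaw] about the fixed x, y, z axes, in that order (R = Rz(yaw) Ry(pitch) Rx(roll)).
In Python, from bench import read_state, snapshot, r gives the robot as it stands.
- The arm moves only by the tool servo_tool, never from a script. Its argument "commands" is a list of rows, each a list of 7 numbers: the closure, from -1 (fully open) to 1 (shut), then the shift along the tool's x, y, z normalised to -1 to 1, where 1 is 8 cm, then the turn, a rotation vector about the tool's x, y, z normalised to -1 to 1, where 1 is 180 degrees. In form: [[grip, x, y, z, wx, wy, wz], ...]. A call has 1 to 8 rows; each row shifts and turns the commanded pose from where the row before left it, along the tool's axes as they then stand; what a row does not reach is not made up. A row lasts 1/10 s, in which the tool goes at most 50 mm and 8.59 degrees, less where a joint would pass 70% of its speed; a pose out of reach is approached as far as the arm can. A call with a number of a shift or a turn outside -1 to 1 is refused whole. A call with a gripper value outside its range is refused whole. The fingers move at their own pace and stop on an object; the grip force is fixed at half the most. Time passes only in rows, so rows that do not move let the fingers close. It gives the time, the measured TCP pose, the force, the opening and the grip force at its end, in the units of the state.
- read_state(): the state, without advancing time (a new reading comes with each control period).
- snapshot(name): name is "scene" or "top" or "wrist"; returns a dict with "pixels" (384x512x3 uint8, blue, green, red), "z_map" (384x512 float32, m along the optical axis (not along the pixel's ray), 0 where there is no reading), "camera_matrix" (3x3 intrinsics, pixels), "extrinsics" (4x4, takes a point from camera to world coordinates). Camera axes: x right, y down, z forward; pixel columns grow to the right and rows downward; lengths in m; the calibration is good to about 2 mm. A picture is of the moment at which its call begins.
- r.sign_off(): hands the job in; it is judged then, once.
The state is a dict: "clock": time; "joints": joint angles; "qd": joint speeds; "tau": joint torques, N m; "position": TCP position; "eef_rot": TCP orientation; "wrist_force": force on the tool from outside, world axes, zero at the start; "wrist_torque": the same for the moment, N m; "width": opening from 0.0 (shut) to 1.0 (fully open); "finger_force": force on a finger pad.
Only numpy, scipy, OpenCV 4.12 (cv2) and the standard library are available. Lean on these libraries where they do the work, as an engineer would, in place of code of your own. Each camera call takes 0.05 s, during which the arm holds its last target. There are 200 camera calls.

### The job

Some of the four milk bottles in the capping rack have push-on caps still standing proud: with the sprung clamp rail still gripping the bottles, press down until all four caps are fully home. Then draw the rail out by its black handle until the red pointer is level with the green marker clip and keep it there against its springs, so that a colleague can lift the bottles out for the pasteuriser: finish while still holding the handle. All bottles stay standing in their places, and the spare bottle, cap tub and clipboard are left alone.

Things in the scene. Friction and masses are not known exactly. Their poses are not given: they have to be found in the camera images.
- rack: Stainless capping rack, fixed: tray 230 x 300 mm, 12 mm thick, rear fence 67 mm high with dividers making 4 places, two spring barrels in front (56 mm high). Origin: bench level under the middle of the bottle row. x points from handle side to fence, y along the row, z up. Places at x = 0, y = -90, -30, 30, 90 mm; tray from x = -175 to 55 mm.
- handle: Sprung clamp rail with its handle, one piece. Origin: centre of the handle's black grip (84 mm long along y, 16 mm thick), 105 mm above bench, 85 mm on the -x side of the bottle row when closed; axes as the rack's. Legs at y = -50, 50 mm lead down and back to the rail, an aluminium bar (250 mm along y, top 64 mm above bench, 25 to 39 mm from the row's line). Caps begin 60 mm behind the grip.
- pointer (a point): Tip of the red pointer on the rail's +y end, 76 mm above bench, beside the white scale. In the rack frame at x = -31.5 mm - q, y = 141 mm. q = how far the rail is drawn out along the rack's -x: about 0 gripping the bottles, end stop at 50 mm. The springs drive it back when let go: about 8 N at 0, rising 1.5 N per 10 mm to 14 N at 40 mm.
- marker: Green marker clip on the white scale (12 mm long along the travel, 18 mm wide, top 82 mm above the bench), set somewhere 24 to 42 mm out from the pointer's rest place. Does not move. Origin: centre of its length, on the scale's top; axes as the rack's. The pointer passes close beside it.
- bottle1: Loose cream milk bottle 1, 50 mm in diameter, 99 mm high to the mouth, 120 to 210 g, standing on the rack's tray (12 mm above the bench) in one of the four places, gripped between rail and fence. Origin: centre of its underside, z up.
- cap1 (a joint): Push-on cap of bottle 1 (light blue, 42 mm in diameter, 18 mm tall; a red seal ring on the neck shows under it while it is proud). Value: metres pushed down; 0 stands 6 mm proud, 0.006 fully home on its stop. It moves down under about 9 N, stays where it is left, and is firm once home; two of the four start proud by 4.5 to 6 mm, the other two home.
- cap1_top (a point): Centre of the flat top of cap 1: 122 mm above the bench when 6 mm proud, 116 mm when home.
- bottle2: Loose cream milk bottle 2, 50 mm in diameter, 99 mm high to the mouth, 120 to 210 g, standing on the rack's tray (12 mm above the bench) in one of the four places, gripped between rail and fence. Origin: centre of its underside, z up.
- cap2 (a joint): Push-on cap of bottle 2 (light blue, 42 mm in diameter, 18 mm tall; a red seal ring on the neck shows under it while it is proud). Value: metres pushed down; 0 stands 6 mm proud, 0.006 fully home on its stop. It moves down under about 9 N, stays where it is left, and is firm once home; two of the four start proud by 4.5 to 6 mm, the other two home.
- cap2_top (a point): Centre of the flat top of cap 2: 122 mm above the bench when 6 mm proud, 116 mm when home.
- bottle3: Loose cream milk bottle 3, 50 mm in diameter, 99 mm high to the mouth, 120 to 210 g, standing on the rack's tray (12 mm above the bench) in one of the four places, gripped between rail and fence. Origin: centre of its underside, z up.
- cap3 (a joint): Push-on cap of bottle 3 (light blue, 42 mm in diameter, 18 mm tall; a red seal ring on the neck shows under it while it is proud). Value: metres pushed down; 0 stands 6 mm proud, 0.006 fully home on its stop. It moves down under about 9 N, stays where it is left, and is firm once home; two of the four start proud by 4.5 to 6 mm, the other two home.
- cap3_top (a point): Centre of the flat top of cap 3: 122 mm above the bench when 6 mm proud, 116 mm when home.
- bottle4: Loose cream milk bottle 4, 50 mm in diameter, 99 mm high to the mouth, 120 to 210 g, standing on the rack's tray (12 mm above the bench) in one of the four places, gripped between rail and fence. Origin: centre of its underside, z up.
- cap4 (a joint): Push-on cap of bottle 4 (light blue, 42 mm in diameter, 18 mm tall; a red seal ring on the neck shows under it while it is proud). Value: metres pushed down; 0 stands 6 mm proud, 0.006 fully home on its stop. It moves down under about 9 N, stays where it is left, and is firm once home; two of the four start proud by 4.5 to 6 mm, the other two home.
- cap4_top (a point): Centre of the flat top of cap 4: 122 mm above the bench when 6 mm proud, 116 mm when home.
- spare_bottle: Bystander: a loose capped milk bottle, 50 mm in diameter, 104 mm tall, on the bench. Origin: centre of its underside.
- cap_tub: Bystander: white open tub 130 x 170 x 70 mm with spare caps, on the bench. Origin: centre of its underside.
- clipboard: Bystander: black clipboard 315 x 225 mm with a form, 14 mm high at the clip, flat on the bench. Origin: centre of its underside.
Mind the look-alikes: they are no part of the job. Leave any pink look-alike of the bottle4 alone. Leave any yellow look-alike of the bottle1 alone.

How it is judged:
By the outcome, as a careful person would: the job done as asked, in the order asked, and still so for the second after the job is handed in, while the arm keeps its last pose, push and grip.
It also fails if it takes over 56 s, if anything falls off the work surface, if the arm or the gripper's body presses on something with over 40 N, if the wrist force passes 120 N, or if a joint passes its speed limit or range.

## Working session

There is one attempt and no reset: what is moved stays moved. The work goes in short steps, Python scripts to look and compute and a tool call to move; the robot and the scene stay as the last step left them, time stands still between calls to the robot, and variables do not carry over. Pictures are saved under pics/ and viewed, at most 10 in all, crops included, and the job is handed in when it is done.

Besides the shell and the picture viewer there is one more tool, called after "Request:" in YAML: its name, and indented under it one key for each argument. servo_tool: Moves the arm, as the interface text tells. Scaled input: -1 to 1 covers 8 cm each way for a shift and 180 degrees each way for a turn. Its arguments: {"type":"object","properties":{"commands":{"type":"array"}},"required":["commands"]}

```bash
mkdir -p pics
python3 - <<'E'
from bench import read_state, snapshot, r
import cv2,numpy as np
for n in("scene","top"):
    s=snapshot(n); cv2.imwrite(f"pics/{n}0.png",s["pixels"]); np.savez(f"{n}0.npz",**s)
    print(n,s["extrinsics"].round(3).tolist(),s["camera_matrix"].round(1).tolist())
print(read_state())
E
```

```text
scene [[-0.678, 0.608, -0.413, 1.174], [0.735, 0.556, -0.389, 0.573], [-0.006, -0.567, -0.824, 1.324], [0.0, 0.0, 0.0, 1.0]] [[485.6, 0.0, 253.2], [0.0, 485.6, 195.2], [0.0, 0.0, 1.0]]
top [[-0.003, -0.994, 0.107, 0.408], [-1.0, 0.005, 0.013, -0.024], [-0.013, -0.107, -0.994, 1.702], [0.0, 0.0, 0.0, 1.0]] [[458.8, 0.0, 256.8], [0.0, 458.8, 193.1], [0.0, 0.0, 1.0]]
{'clock': 0.1, 'joints': array([-1.42721401e+00,  2.17683038e-01,  1.61480369e+00,  6.92567253e-06,
        1.31132810e+00, -1.12213791e-01]), 'qd': array([-0.0006205 , -0.00127573, -0.00245561,  0.00038003,  0.00084026,
       -0.0011368 ]), 'tau': array([-6.47031247e-04, -3.98074794e+01, -3.04970527e+01, -1.70825751e-04,
        4.20840079e-03,  1.28844835e-05]), 'position': array([ 0.15804129, -0.60390862,  0.23008051]), 'eef_rot': array([-3.13938520e+00, -2.55483483e-04,  2.55794040e-01]), 'wrist_force': array([-0.19485052,  0.12965358, -1.34033716]), 'wrist_torque': array([ 0.01883687, -0.0242024 ,  0.05585517]), 'finger_force': 0.0, 'width': 1.0051193912003775}
```

View pics/scene0.png

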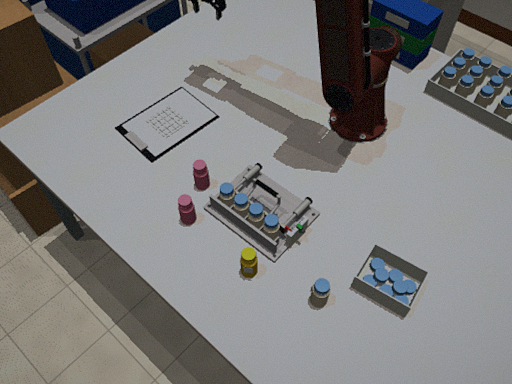

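View pics/top0.png

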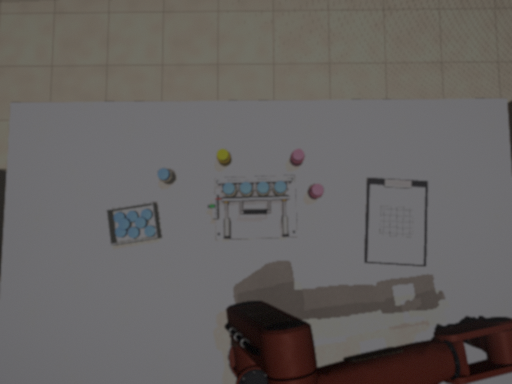

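The scene view shows the rack at about (262,210), with four blue-capped cream bottles in it. Outside the rack are pink look-alikes at (201,175) and (187,209), a yellow one at (249,262) and the spare at (320,292). In the top view the caps are at row 188, columns 229–281, and the handle is at (255,211).

```bash
cat > h.py <<'E'
import numpy as np,cv2
def ray(s,uv,z):
    K=s["camera_matrix"];E=s["extrinsics"]
    uv=np.atleast_2d(uv).astype(float)
    d=np.c_[(uv-[K[0,2],K[1,2]])/[K[0,0],K[1,1]],np.ones(len(uv))]@E[:3,:3].T
    return E[:3,3]+d*((z-E[2,3])/d[:,2])[:,None]
def dep(s,uv):
    K=s["camera_matrix"];E=s["extrinsics"]; uv=np.atleast_2d(uv).astype(int)
    Z=s["z_map"][uv[:,1],uv[:,0]]
    d=np.c_[(uv-[K[0,2],K[1,2]])/[K[0,0],K[1,1]],np.ones(len(uv))]
    return (d*Z[:,None])@E[:3,:3].T+E[:3,3]
def proj(s,P):
    E=s["extrinsics"];p=(np.atleast_2d(P)-E[:3,3])@E[:3,:3]; p=p@s["camera_matrix"].T
    return p[:,:2]/p[:,2:]
def blobs(s,lo,hi,mn=15):
    m=cv2.inRange(cv2.cvtColor(s["pixels"],cv2.COLOR_BGR2HSV),lo,hi)
    n,l,st,c=cv2.connectedComponentsWithStats(m)
    return [(c[i],st[i],np.argwhere(l==i)[:,::-1]) for i in range(1,n) if st[i,4]>=mn]
E
python3 - <<'E'
from h import *
for n in("scene","top"):
    s=dict(np.load(n+"0.npz"))
    for c,nm,z in(((90,70,70),"blue",.118),((45,80,40),"green",.08),((0,120,90),"red",.076)):
        hi={"blue":(125,255,255),"green":(85,255,255),"red":(8,255,255)}[nm]
        for b in blobs(s,c,hi,4):
            P=ray(s,b[0],z)[0]
            if .2<P[0]<.8 and abs(P[1])<.4:
                D=dep(s,b[2]); print(n,nm,b[0].round(1),b[1][4],P.round(4),"depth med",np.median(D,0).round(4))
s=dict(np.load("scene0.npz"));c=s["pixels"][150:265,190:335]
cv2.imwrite("pics/c1.png",cv2.resize(c,None,fx=5,fy=5,interpolation=cv2.INTER_CUBIC))
s=dict(np.load("top0.npz"));c=s["pixels"][165:250,195:310]
cv2.imwrite("pics/c2.png",cv2.resize(c,None,fx=6,fy=6,interpolation=cv2.INTER_CUBIC))
E
```

```text
scene blue [226.  187.8] 117 [ 0.6043 -0.0761  0.118 ] depth med [ 0.602  -0.0789  0.1146]
scene blue [240.4 198.2] 128 [ 0.6025 -0.0176  0.118 ] depth med [ 0.5993 -0.0192  0.1144]
scene blue [255.5 208. ] 135 [0.5975 0.0398 0.118 ] depth med [0.5976 0.0407 0.12  ]
scene blue [270.8 219.5] 143 [0.5969 0.0998 0.118 ] depth med [0.5966 0.0991 0.1187]
scene blue [321.7 285.1] 174 [0.6592 0.3364 0.118 ] depth med [0.652  0.3333 0.1028]
scene green [299.2 226. ] 23 [0.5386 0.1622 0.08  ] depth med [0.5386 0.1623 0.0793]
scene green [299.4 231.2] 5 [0.5521 0.1741 0.08  ] depth med [0.5439 0.1677 0.0642]
scene red [287.8 227.7] 10 [0.5642 0.1397 0.076 ] depth med [0.5646 0.1371 0.0759]
top blue [163.2 173.6] 87 [0.6492 0.3239 0.118 ] depth med [0.6506 0.3272 0.1028]
top blue [245.3 186.9] 74 [0.6005 0.0366 0.118 ] depth med [0.6001 0.0376 0.1205]
top blue [262.5 186.5] 71 [ 0.6017 -0.0231  0.118 ] depth med [ 0.6029 -0.0214  0.1161]
top blue [280.  186.1] 70 [ 0.6029 -0.0839  0.118 ] depth med [ 0.6034 -0.084   0.1153]
top blue [228.1 187.7] 73 [0.5981 0.0965 0.118 ] depth med [0.5974 0.0966 0.1205]
top green [211.5 205.5] 8 [0.5394 0.1583 0.08  ] depth med [0.5394 0.1583 0.0831]
```

View pics/c1.png

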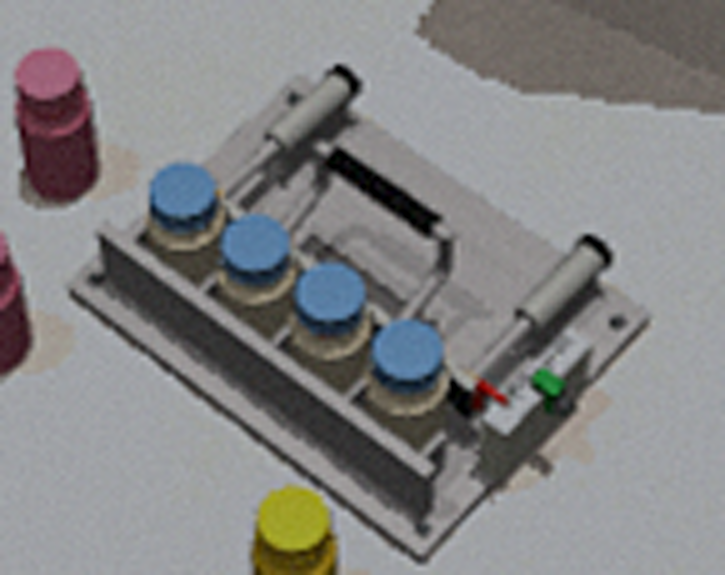

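View pics/c2.png

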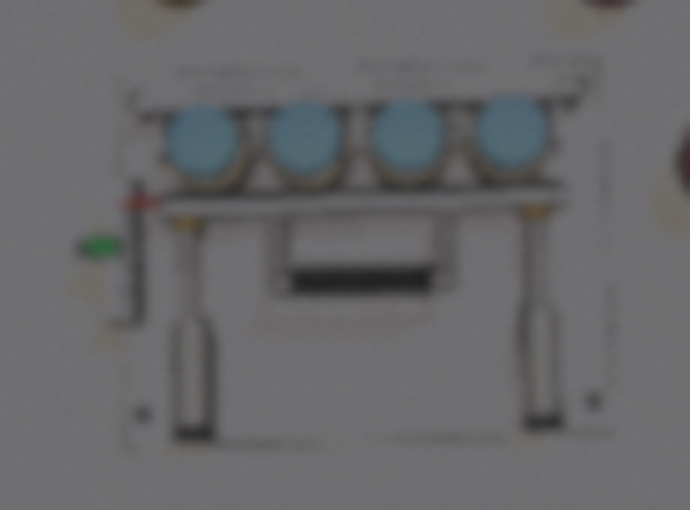

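The crops confirm the caps at scene (255,208) and (271,219) are proud: a red seal shows and depth reads about 0.120 m. The other two read about 0.115 m, so they are home. The pink and yellow bottles stand outside the rack and aren't part of the job. The red pointer is at (288,228) and the green marker at (299,226).

Next I move above the row with the gripper shut.

Request:
servo_tool:
  commands:
    - [1,0.42,-0.393,0,0,0,0]
    - [1,0.42,-0.393,0,0,0,0]
    - [1,0.42,-0.393,0,0,0,0]
    - [1,0.42,-0.393,0,0,0,0]
    - [1,0.42,-0.393,0,0,0,0]
    - [1,0.42,-0.393,0,0,0,0]
    - [1,0.42,-0.393,0,0,0,0]
    - [1,0.42,-0.393,0,0,0,0]

```text
clock: 0.9
position: [0.355, -0.2914, 0.2309]
eef_rot: [-3.141, 0.0, 0.255]
wrist_force: [1.7, -0.0, 0.4]
width: -0.004
finger_force: 0.0
```

Request:
servo_tool:
  commands:
    - [1,0.42,-0.393,0,0,0,0]
    - [1,0.42,-0.393,0,0,0,0]
    - [1,0.42,-0.393,0,0,0,0]
    - [1,0.42,-0.393,0,0,0,0]
    - [1,0.42,-0.393,0,0,0,0]
    - [1,0.42,-0.393,0,0,0,0]
    - [1,0.42,-0.393,0,0,0,0]
    - [1,0.42,-0.393,0,0,0,0]

```text
clock: 1.7
position: [0.5514, 0.0199, 0.2308]
eef_rot: [-3.142, 0.001, 0.256]
wrist_force: [0.9, -0.8, 0.0]
width: -0.002
finger_force: 0.0
```

Request:
servo_tool:
  commands:
    - [1,0,0,0,0,0,-0.0474]
    - [1,0,0,0,0,0,-0.0474]
    - [1,0,0,0,0,0,-0.0474]
    - [1,0,0,0,0,0,-0.0474]
    - [1,0,0,0,0,0,-0.0474]
    - [1,0,0,0,0,0,-0.0474]
    - [1,0,0,0,0,0,-0.0474]
    - [1,0,0,0,0,0,-0.0474]

```text
clock: 2.5
position: [0.5505, 0.0181, 0.2306]
eef_rot: [-3.14, 0.0, 1.453]
wrist_force: [-0.1, 0.1, -0.1]
width: 0.001
finger_force: 0.0
```

Request:
servo_tool:
  commands:
    - [1,0,0,0,0,0,-0.0474]
    - [1,0,0,0,0,0,0]
    - [1,0,0,0,0,0,0]

```text
clock: 2.8
position: [0.5507, 0.0181, 0.2309]
eef_rot: [-3.141, -0.0, 1.593]
wrist_force: [-0.4, 0.6, -0.4]
width: -0.0
finger_force: 0.0
```

Run:
```python
from h import *
from bench import snapshot
s=snapshot("wrist");cv2.imwrite("pics/w1.png",s["pixels"]);np.savez("w1.npz",**s)
print(s["extrinsics"].round(3).tolist())
for lo,hi,z,n in(((90,70,50),(125,255,255),.118,"b"),((45,80,40),(85,255,255),.082,"g"),((0,120,60),(8,255,255),.076,"r")):
    for b in blobs(s,lo,hi,15): print(n,b[0].round(1),b[1],ray(s,b[0],z)[0].round(4),np.median(dep(s,b[2]),0).round(4))
```

```text
[[1.0, 0.022, 0.005, 0.549], [0.022, -0.961, -0.275, 0.089], [-0.001, 0.275, -0.961, 0.374], [0.0, 0.0, 0.0, 1.0]]
b [311.  100.6] [ 286   75   51   52 2096] [0.5955 0.0995 0.118 ] [0.5949 0.0993 0.1213]
b [307.9 169.7] [ 284  146   49   48 1790] [0.5972 0.0402 0.118 ] [0.5965 0.041  0.1222]
b [304.1 228.1] [ 282  206   45   45 1543] [ 0.5976 -0.0164  0.118 ] [ 0.598  -0.0172  0.1163]
b [303.2 269. ] [288 260  32  20 414] [ 0.5998 -0.0602  0.118 ] [ 0.5997 -0.0617  0.1153]
g [245.  30.] [239  19  13  24 295] [0.5377 0.1603 0.082 ] [0.5377 0.1602 0.0826]
r [272.4  57.9] [270  45   6  26 108] [0.5638 0.1388 0.076 ] [0.5636 0.1384 0.078 ]
```

View pics/w1.png

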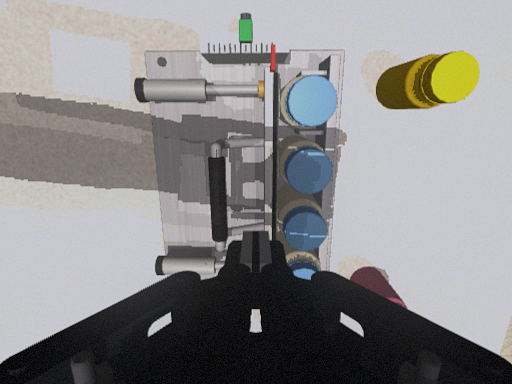

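The wrist view shows the pointer at (272,58) and the marker clip at (245,30). That puts the marker about 25.6 mm out along the rack, agreeing with the top view. The far two caps, at (311,101) and (308,170), are the proud ones.

Request:
servo_tool:
  commands:
    - [1,0.5,0.29,0,0,0,0]
    - [1,0.5,0.29,0,0,0,0]
    - [1,0,0,0.4,0,0,0]
    - [1,0,0,0.4,0,0,0]
    - [1,0,0,0.4,0,0,0]
    - [1,0,0,0,0,0,0]
    - [1,0,0,0,0,0,0]

```text
clock: 3.55
position: [0.5949, 0.0991, 0.1349]
eef_rot: [-3.14, 0.0, 1.595]
wrist_force: [1.1, -0.2, 0.8]
width: 0.0
finger_force: 0.0
```

Now I press in 2 mm steps.

Request:
servo_tool:
  commands:
    - [1,0,0.025,0.05,0,0,0]
    - [1,0,0,0.05,0,0,0]
    - [1,0,0,0.05,0,0,0]
    - [1,0,0,0.025,0,0,0]
    - [1,0,0,0.025,0,0,0]
    - [1,0,0,0,0,0,0]

```text
clock: 4.15
position: [0.5977, 0.0992, 0.1204]
eef_rot: [3.141, 0.0, 1.596]
wrist_force: [-1.7, -0.3, 3.9]
width: -0.0
finger_force: 2.2
```

Request:
servo_tool:
  commands:
    - [1,0,0,0.025,0,0,0]
    - [1,0,0,0.025,0,0,0]
    - [1,0,0,0,0,0,0]

```text
clock: 4.45
position: [0.5977, 0.0992, 0.1171]
eef_rot: [3.141, 0.0, 1.596]
wrist_force: [-2.5, -0.7, 7.2]
width: 0.005
finger_force: 3.7
```

Request:
servo_tool:
  commands:
    - [1,0,0,0.0125,0,0,0]
    - [1,0,0,0.0125,0,0,0]
    - [1,0,0,0,0,0,0]

```text
clock: 4.75
position: [0.5979, 0.0993, 0.1161]
eef_rot: [3.141, 0.0, 1.596]
wrist_force: [-5.0, -0.3, 11.1]
width: 0.0
finger_force: 5.5
```

Request:
servo_tool:
  commands:
    - [1,0,0,0.0125,0,0,0]
    - [1,0,0,0.0125,0,0,0]
    - [1,0,0,0,0,0,0]

```text
clock: 5.05
position: [0.5981, 0.0992, 0.116]
eef_rot: [3.141, 0.0, 1.596]
wrist_force: [-8.4, -1.1, 17.1]
width: 0.001
finger_force: 9.3
```

Cap 4 is firm at 0.116 m under 17 N, so it is home. Next is cap 3.

Request:
servo_tool:
  commands:
    - [1,0,0,-0.3,0,0,0]
    - [1,-0.38,0,0,0,0,0]
    - [1,-0.37,0.0,0,0,0,0]
    - [1,0,0,0.05,0,0,0]
    - [1,0,0,0.05,0,0,0]
    - [1,0,0,0.05,0,0,0]
    - [1,0,0,0.025,0,0,0]
    - [1,0,0,0,0,0,0]

```text
clock: 5.85
position: [0.5987, 0.0401, 0.1215]
eef_rot: [-3.141, 0.0, 1.597]
wrist_force: [-1.9, -0.7, 3.5]
width: 0.0
finger_force: 1.7
```

Request:
servo_tool:
  commands:
    - [1,0,0,0.025,0,0,0]
    - [1,0,0,0.025,0,0,0]
    - [1,0,0,0.025,0,0,0]
    - [1,0,0,0.0125,0,0,0]
    - [1,0,0,0.0125,0,0,0]
    - [1,0,0,0,0,0,0]

```text
clock: 6.45
position: [0.599, 0.0401, 0.116]
eef_rot: [-3.141, -0.0, 1.597]
wrist_force: [-6.4, -0.4, 12.9]
width: 0.001
finger_force: 6.7
```

Request:
servo_tool:
  commands:
    - [1,0,0,0.0125,0,0,0]
    - [1,0,0,0.0125,0,0,0]
    - [1,0,0,0,0,0,0]

```text
clock: 6.75
position: [0.5992, 0.0401, 0.116]
eef_rot: [-3.141, 0.0, 1.597]
wrist_force: [-8.7, 0.4, 21.6]
width: -0.003
finger_force: 10.6
```

Cap 3 is home too: firm at 0.116 m under 21.6 N. I lift off and measure the grip from the saved wrist image, checking all four cap heights in a new one.

Request:
servo_tool:
  commands:
    - [0,0,0,-0.5,0,0,0]
    - [0,0,-0.5,-0.6,0,0,0]
    - [0,-0.4,-0.56,-0.3,0,0,0]
    - [0,0,0,0,0,0,0]
    - [0,0,0,0,0,0,0]

```text
clock: 7.25
position: [0.5303, 0.0112, 0.2101]
eef_rot: [3.14, -0.0, 1.596]
wrist_force: [1.0, -0.2, -0.9]
width: 0.497
finger_force: 0.0
```

Run:
```python
from h import *
from bench import snapshot,read_state
q=read_state();print(q["position"],q["eef_rot"],q["width"])
s=dict(np.load("w1.npz"))
m=(s["pixels"].max(2)<45).astype(np.uint8); m[:, :195]=0;m[:,245:]=0;m[:140]=0;m[245:]=0
n,l,st,c=cv2.connectedComponentsWithStats(m)
for i in range(1,n):
    if st[i,4]>200:
        D=dep(s,np.argwhere(l==i)[:,::-1]);print(st[i],c[i],ray(s,c[i],.112)[0],np.median(D,0),np.percentile(D,[2,98],axis=0).round(4).tolist())
s=snapshot("wrist");cv2.imwrite("pics/w2.png",s["pixels"])
for n in("scene","top","wrist"):
    s=snapshot(n)
    for b in blobs(s,(90,70,50),(125,255,255),15):
        D=np.median(dep(s,b[2]),0)
        if .55<D[0]<.63 and abs(D[1])<.15: print(n,D.round(4))
```

```text
[0.53027605 0.01120693 0.21006601] [ 3.13964581e+00 -3.10101015e-04  1.59560946e+00] 0.49749393049440704
[208 157  19  84 997] [217.99297894 196.6559679 ] [0.51505529 0.01126884 0.112     ] [0.51613878 0.01253358 0.11198603] [[0.5069, -0.0316, 0.1083], [0.5215, 0.0479, 0.1143]]
scene [ 0.6056 -0.075   0.1139]
scene [ 0.6032 -0.017   0.1133]
scene [0.6015 0.0431 0.1135]
scene [0.5989 0.1018 0.1138]
top [ 0.6036 -0.084   0.1154]
top [0.6008 0.1079 0.1131]
wrist [0.5941 0.099  0.1164]
wrist [0.5956 0.041  0.1164]
wrist [ 0.5991 -0.0148  0.1163]
```

View pics/w2.png

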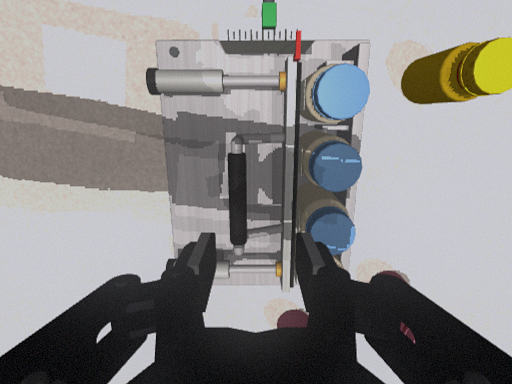

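The view shows the grip at (238,195), and all caps read the same height (0.1164 m in the wrist view), so all are home. Next I grasp the handle.

Request:
servo_tool:
  commands:
    - [0,-0.02,-0.19,0,0,0,0]
    - [0,0,0,0.5,0,0,0]
    - [0,0,0,0.4,0,0,0]
    - [0,0,0,0.3,0,0,0]
    - [0,0,0,0.3,0,0,0]
    - [0,0,0,0.04,0,0,0]
    - [0,0,0,0,0,0,0]
    - [0,0,0,0,0,0,0]

```text
clock: 8.25
position: [0.5163, 0.0089, 0.0873]
eef_rot: [3.14, 0.0, 1.596]
wrist_force: [-0.0, 0.6, 0.3]
width: 0.501
finger_force: 0.0
```

Request:
servo_tool:
  commands:
    - [1,0,0,0,0,0,0]
    - [1,0,0,0,0,0,0]
    - [1,0,0,0,0,0,0]
    - [1,0,0,0,0,0,0]
    - [1,0,0,0,0,0,0]
    - [1,0,0,0,0,0,0]

```text
clock: 8.85
position: [0.5144, 0.0088, 0.088]
eef_rot: [-3.14, 0.0, 1.596]
wrist_force: [-5.3, -0.5, 6.3]
width: 0.164
finger_force: 58.4
```

Request:
servo_tool:
  commands:
    - [1,0,-0.05,0,0,0,0]
    - [1,0,-0.05,0,0,0,0]
    - [1,0,-0.05,0,0,0,0]
    - [1,0,-0.05,0,0,0,0]
    - [1,0,-0.05,0,0,0,0]
    - [1,0,-0.05,0,0,0,0]
    - [1,0,0,0,0,0,0]
    - [1,0,0,0,0,0,0]

```text
clock: 9.65
position: [0.4958, 0.0082, 0.0881]
eef_rot: [3.129, 0.0, 1.595]
wrist_force: [9.4, 0.9, -6.6]
width: 0.159
finger_force: 58.6
```

```bash
cat > m.py <<'E'
from h import *
from bench import snapshot,read_state
import sys
q=read_state();print(q["position"],q["wrist_force"].round(1),q["finger_force"])
u=np.array([1,.025])
for n in("scene","wrist","top"):
    s=snapshot(n)
    cv2.imwrite(f"pics/{n}_{sys.argv[1]}.png",s["pixels"])
    d={}
    for lo,hi,z,k in(((45,80,40),(85,255,255),.082,"g"),((0,120,60),(8,255,255),.076,"r")):
        for b in blobs(s,lo,hi,6):
            P=ray(s,b[0],z)[0];D=np.median(dep(s,b[2]),0)
            if .47<P[0]<.62 and .1<P[1]<.2: d[k]=P;print(n,k,b[0].round(1),b[1][4],P.round(4),D.round(4))
    if len(d)==2: print("gap pointer-marker along travel mm",1000*(d["r"]-d["g"])[:2]@u)
E
python3 m.py a
```

```text
[0.49580731 0.00820588 0.08809461] [ 9.4  0.9 -6.6] 58.56562256813049
scene g [299.1 226. ] 24 [0.5399 0.1626 0.082 ] [0.5388 0.1625 0.0801]
scene r [290.9 224.1] 16 [0.5485 0.1384 0.076 ] [0.5465 0.1341 0.0747]
gap pointer-marker along travel mm 8.009234510723392
wrist r [363.6   6.8] 218 [0.5442 0.1283 0.076 ] [0.5444 0.1287 0.075 ]
top g [211.5 205.5] 8 [0.5392 0.1581 0.082 ] [0.5391 0.158  0.0836]
```

The pointer is still about 7 mm short: the camera gap is 7–8 mm, and 25.7 mm less the 18.6 mm drawn gives 7.1. I pull the rest.

Request:
servo_tool:
  commands:
    - [1,0,-0.05,0,0,0,0]
    - [1,0,-0.045,0,0,0,0]
    - [1,0,0,0,0,0,0]
    - [1,0,0,0,0,0,0]
    - [1,0,0,0,0,0,0]

```text
clock: 10.3
position: [0.4887, 0.008, 0.0881]
eef_rot: [3.128, 0.0, 1.595]
wrist_force: [9.9, 1.7, -8.2]
width: 0.162
finger_force: 59.4
```

```bash
python3 m.py b; python3 -c "
import cv2
a=cv2.imread('pics/scene_b.png')[195:245,260:320];cv2.imwrite('pics/cb.png',cv2.resize(a,None,fx=11,fy=11,interpolation=cv2.INTER_CUBIC))"
```

```text
[0.48866852 0.00801091 0.08808881] [ 9.9  1.7 -8.2] 59.39078092575073
scene g [299.3 227. ] 30 [0.5421 0.1653 0.082 ] [0.5406 0.1653 0.0789]
scene r [293.2 222.4] 11 [0.5391 0.1395 0.076 ] [0.5392 0.138  0.0758]
gap pointer-marker along travel mm -3.679898911072779
wrist r [363.4   6.8] 218 [0.5369 0.1281 0.076 ] [0.5372 0.1285 0.0748]
top g [211.5 205.5] 8 [0.5392 0.1581 0.082 ] [0.5394 0.1581 0.08  ]
```

View pics/cb.png

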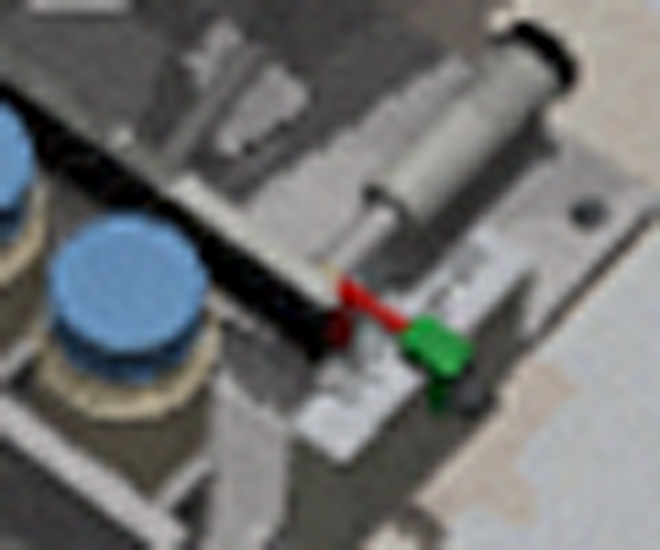

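The pointer meets the clip, but it's worth checking for a 1–3 mm overshoot using the sharper wrist images taken before the pull.

Run:
```python
from h import *
w1=dict(np.load("w1.npz"))
def ana(s,name):
    hsv=cv2.cvtColor(s["pixels"],cv2.COLOR_BGR2HSV)
    for lo,hi,z,k in(((45,80,30),(85,255,255),.082,"g"),((0,120,60),(8,255,255),.076,"r")):
        m=cv2.inRange(hsv,lo,hi);p=np.argwhere(m>0)[:,::-1]
        P=ray(s,p,z);D=dep(s,p)
        ok=(P[:,0]>.48)&(P[:,0]<.6)&(P[:,1]>.1)&(P[:,1]<.2);P=P[ok];D=D[ok]
        if len(P)<5: continue
        c=np.cov(P[:,:2].T);w,v=np.linalg.eigh(c);d=v[:,1];d=d*np.sign(d[1])
        print(name,k,len(P),"mean",P.mean(0).round(4),"range",P.min(0).round(4)[:2],P.max(0).round(4)[:2],"axis dx/dy",round(d[0]/d[1],3))
        if k=="g":
            t=abs(D[:,2]-.082)<.004;print("   top face",t.sum(),D[t].mean(0).round(4),D[t].min(0).round(4),D[t].max(0).round(4))
        else: print("   depth",np.median(D,0).round(4))
ana(w1,"w1")
from bench import snapshot
s=snapshot("wrist");ana(s,"now")
# rack yaw from caps in w1 (circle) + tray/rail: white-scale ignored; use rail edge in w1: long near-vertical lines
for nm,S in(("w1",w1),("now",s)):
    g=cv2.cvtColor(S["pixels"],cv2.COLOR_BGR2GRAY)
    L=cv2.HoughLinesP(cv2.Canny(g,40,120),1,np.pi/720,60,minLineLength=100,maxLineGap=8)
    for l in L[:,0]:
        if abs(l[2]-l[0])<25:
            A=ray(S,l.reshape(2,2),.064);print(nm,l,A[:,:2].round(4).tolist(),"dx/dy",round((A[1]-A[0])[0]/(A[1]-A[0])[1],4))
for nm in ("scene",):
    b=dict(snapshot(nm)); ana(dict(np.load("scene0.npz")),"scene0"); ana(b,"scene now")
```

```text
w1 g 295 mean [0.5377 0.1603 0.082 ] range [0.5322 0.1505] [0.5433 0.1693] axis dx/dy -0.013
   top face 294 [0.5378 0.1602 0.0824] [0.5322 0.1516 0.0787] [0.5433 0.1695 0.0845]
w1 r 108 mean [0.5638 0.1388 0.076 ] range [0.5617 0.1281] [0.5666 0.1499] axis dx/dy -0.024
   depth [0.5636 0.1384 0.078 ]
now r 218 mean [0.5369 0.128  0.076 ] range [0.5326 0.1243] [0.5413 0.1311] axis dx/dy 1.705
   depth [0.5372 0.1283 0.0748]
w1 [148 102 165 262] [[0.4384, 0.0966], [0.4442, -0.0861]] dx/dy -0.0315
w1 [265 230 265  63] [[0.5628, -0.042], [0.5572, 0.136]] dx/dy -0.0315
w1 [338 153 345  51] [[0.6384, 0.0489], [0.6351, 0.1485]] dx/dy -0.0325
w1 [275 222 278  88] [[0.574, -0.0318], [0.5711, 0.1131]] dx/dy -0.0201
now [325 279 344   7] [[0.5358, -0.026], [0.531, 0.1316]] dx/dy -0.0299
now [345 270 368   7] [[0.5483, -0.0191], [0.5434, 0.1319]] dx/dy -0.0328
now [338 270 359  16] [[0.5437, -0.0192], [0.5392, 0.1278]] dx/dy -0.0303
now [161  65 179 273] [[0.4362, 0.1018], [0.4398, -0.0232]] dx/dy -0.0285
now [315 276 322 158] [[0.5289, -0.0239], [0.5266, 0.0541]] dx/dy -0.0294
scene0 g 32 mean [0.5426 0.1655 0.082 ] range [0.5335 0.1537] [0.556  0.1778] axis dx/dy 0.812
   top face 18 [0.5391 0.1624 0.0806] [0.5338 0.1553 0.078 ] [0.5441 0.1724 0.0856]
scene0 r 13 mean [0.5659 0.1386 0.076 ] range [0.5613 0.1319] [0.5759 0.1496] axis dx/dy -0.107
   depth [0.565  0.1356 0.074 ]
scene now g 34 mean [0.5428 0.1654 0.082 ] range [0.5335 0.1537] [0.556  0.1778] axis dx/dy 0.753
   top face 13 [0.5392 0.163  0.0814] [0.5342 0.1555 0.0782] [0.5444 0.1702 0.0848]
scene now r 12 mean [0.5411 0.1385 0.076 ] range [0.5371 0.1293] [0.5506 0.1494] axis dx/dy 0.09
   depth [0.5388 0.1347 0.0739]
```

With the measured yaw of 0.0315, the target draw is about 25.4 mm. The handle has moved 25.7 mm (24.8–26.2 mm from the scene view), so the pointer is level to within a millimetre or so. I do a last check of the caps and hand in.

Run:
```python
from h import *
from bench import snapshot,read_state,r
n=0
s=snapshot("scene")
for b in blobs(s,(90,70,50),(125,255,255),15):
    D=np.median(dep(s,b[2]),0)
    if .55<D[0]<.63 and abs(D[1])<.15: print(D.round(4)); n+=abs(D[2]-.1145)<.003
print(read_state()["position"],n)
if n==4: print(r.sign_off())
```

```text
[ 0.6044 -0.0756  0.1134]
[ 0.6014 -0.0181  0.1128]
[0.6002 0.0422 0.1137]
[0.5985 0.1027 0.1134]
[0.48868523 0.00802731 0.08808077] 4
the job is handed in; nothing more can be done
None
```

I pressed the two proud caps home, so all four are fully down. The rail is drawn out about 25.7 mm against a measured 25.4 mm to the green marker, with the gripper still holding the handle, and the job is handed in.

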